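Tighten the flower press crosswise

ROBOT

A 6-joint arm with a two-finger parallel gripper is mounted at the origin on the work surface. World frame = base frame: x ahead of the robot, y to its left, z up, the work surface at z = 0. Lengths are in m, angles in degrees, forces in N, time in s.
With the tool pointing down it reaches from about 0.4 to 0.825 m from the base axis. Payload 7 kg.
Tool frame: the origin (TCP) lies at the very end of the fingers, on their centre line; the grasp point (between the pads) lies 19 mm behind it; z points along the fingers, y is the line along which they close (so a half turn about z gives the same grasp; the last joint's range is limited). The gripper opens to 88 mm and grips with 3 to 60 N. Pads are 19 mm wide; open, the fingers measure 130 mm over their backs; the gripper's body (78 mm by 193 mm) begins 47 mm behind the grasp point.
Start: joints at [-55.227, 20.546, 0.682, 0, -70.136, -16.507], TCP at [0.212, -0.641, 0.227] pointing down, gripper open.
Joint ranges: [-176.03, 176.03], [-82.01, 121.73], [-58.28, 71.71], [-173.87, 95.51], [-174.79, -0.11], [-173.66, 173.66]. Speed limits (degrees/s): [136.94, 136.94, 172.46, 180, 180, 180].

INTERFACE

Orientations are given as [roll, pitch, yaw] about the fixed x, y, z axes, in that order (R = Rz(yaw) Ry(pitch) Rx(roll)).
In Python, from plant import get_state, capture, close_job, regions_of gives the robot as it stands.
- The arm moves only by the tool jog_arm, never from a script. Its argument "moves" is a list of rows, each a list of 3 entries, a list of its own where there are three numbers: the shift along the tool's x, y, z in cm, then the turn about the tool's z in degrees, then the finger opening in cm, from 0 to 8.76. A call has 1 to 12 rows; each row shifts and turns the commanded pose from where the row before left it, along the tool's axes as they then stand; what a row does not reach is not made up. A row lasts 1/8 s, in which the tool goes at most 62.5 mm and 10.7 degrees, less where a joint would pass 70% of its speed; a pose out of reach is approached as far as the arm can. A call is refused whole if a number of a shift passes 6.25 or a number of a turn 10.7, either way. A call with a gripper value outside its range is refused whole. The fingers move at their own pace and stop on an object; "newtons" is the grip in N (left out, the last holds). Time passes only in rows, so rows that do not move let the fingers close. It gives the time, the measured TCP pose, the force, the opening and the grip force at its end, in the units of the state.
- get_state(): the state, without advancing time (a new reading comes with each control period).
- capture(name): name is "scene" or "top" or "wrist"; returns a dict with "pixels" (384x512x3 uint8, blue, green, red), "mtx" (3x3 intrinsics, pixels), "world_from_camera" (4x4, takes a point from camera to world coordinates); the wrist camera has in their place "hand_eye" (4x4, takes a point from camera to tool coordinates, whose origin is the TCP and whose axes are the flange's). Camera axes: x right, y down, z forward; pixel columns grow to the right and rows downward; lengths in m; the calibration is good to about 2 mm. A picture is of the moment at which its call begins: read the wrist's pose just before it. There is no depth.
- close_job(): hands the job in; it is judged then, once.
Trained networks look in a picture, given as the dict that the camera call returned (one of the last four; its "shot" number tells which), for a name from the list of things; names that differ only in an ending like _2 or _b are one class to them, and where a whole thing is asked for, a point or a joint stands for the part that bears it (a point fixed in the world has none). Each returns a list of dicts, best first, with "confidence" (0 to 1); they miss things now and then, are a little off and sometimes report something else, mostly with a low value. They report only what shows in the picture. A call takes as long as a camera call.
- regions_of(picture, thing): "pixels" (384x512 bool, what is visible of it) and "pixel" ([column, row] in pixels, amid what is visible of it).
The state is a dict: "time_s": time; "joints": joint angles; "qd": joint speeds; "joint_torque": joint torques, N m; "tcp_pos": TCP position; "eef_rot": TCP orientation; "contact_force": force on the tool from outside, world axes, zero at the start; "moment": the same for the moment, N m; "gripper_width": finger opening in m; "gripper_force": force on a finger pad.
Only numpy, scipy, OpenCV 4.12 (cv2) and the standard library are available. Lean on these libraries where they do the work, as an engineer would, in place of code of your own. Each camera call takes 0.05 s, during which the arm holds its last target. There are 200 camera calls.

TASK

Finish closing the large pale flower press with the four brass wing knobs. First pass: two diagonally opposite knobs already have their black tip at the blue mark; turn the two that are still loose clockwise until theirs point at their blue marks too, and stop there. Second pass, only then: turn all four on clockwise to their red marks in crisscross order, that is one knob, next the one diagonally opposite, then the other diagonal pair.

Things in the scene. Friction and masses are not known exactly. Their poses are not given: they have to be found in the camera images.
- knob1 (a joint): turning angle in rad of wing knob1 (corner at the press's +x +y; diagonally opposite knob3); grows clockwise seen from above. starts already near its blue mark, 0.77 to 0.93. 0.85 = black tip points at its blue mark, 1.70 = black tip points at its red mark; travel -0.1 to a hard stop at 1.9. Stays where it is left; turns with about 0.06 N m; its height does not change.
- knob1_grip (a point): grip point of wing knob1: on its axis, 12 mm below the top of its brass wing, 34 mm above the top board of the press (89 mm above the counter). The wing is an upright bar 48 mm long along this frame's x, 11 mm thick along y, lower edge 12 mm above the board; z is up. The +x end is the black tip (pointer). The frame turns with the knob.
- knob2 (a joint): turning angle in rad of wing knob2 (corner at -x +y; diagonally opposite knob4); grows clockwise seen from above. starts loose, 0 to 0.3. 0.85 = black tip points at its blue mark, 1.70 = black tip points at its red mark; travel -0.1 to a hard stop at 1.9. Stays where it is left; turns with about 0.06 N m; its height does not change.
- knob2_grip (a point): grip point of wing knob2: on its axis, 12 mm below the top of its brass wing, 34 mm above the top board of the press (89 mm above the counter). The wing is an upright bar 48 mm long along this frame's x, 11 mm thick along y, lower edge 12 mm above the board; z is up. The +x end is the black tip (pointer). The frame turns with the knob.
- knob3 (a joint): turning angle in rad of wing knob3 (corner at -x -y; diagonally opposite knob1); grows clockwise seen from above. starts already near its blue mark, 0.77 to 0.93. 0.85 = black tip points at its blue mark, 1.70 = black tip points at its red mark; travel -0.1 to a hard stop at 1.9. Stays where it is left; turns with about 0.06 N m; its height does not change.
- knob3_grip (a point): grip point of wing knob3: on its axis, 12 mm below the top of its brass wing, 34 mm above the top board of the press (89 mm above the counter). The wing is an upright bar 48 mm long along this frame's x, 11 mm thick along y, lower edge 12 mm above the board; z is up. The +x end is the black tip (pointer). The frame turns with the knob.
- knob4 (a joint): turning angle in rad of wing knob4 (corner at +x -y; diagonally opposite knob2); grows clockwise seen from above. starts loose, 0 to 0.3. 0.85 = black tip points at its blue mark, 1.70 = black tip points at its red mark; travel -0.1 to a hard stop at 1.9. Stays where it is left; turns with about 0.06 N m; its height does not change.
- knob4_grip (a point): grip point of wing knob4: on its axis, 12 mm below the top of its brass wing, 34 mm above the top board of the press (89 mm above the counter). The wing is an upright bar 48 mm long along this frame's x, 11 mm thick along y, lower edge 12 mm above the board; z is up. The +x end is the black tip (pointer). The frame turns with the knob.
- press: large pale wooden press, 210 x 210 x 55 mm high, fixed to the counter; origin at the centre of its underside, z up. Knobs 1 to 4 stand at (75, 75), (-75, 75), (-75, -75), (75, -75) mm in its x, y. By each knob two 10 mm wide strips are painted on the top board, 26 to 48 mm from its axis: blue, and red 0.85 rad farther clockwise. The small dark press with black round knobs is not used.

How it is judged (in metres and radians):
On the way, in this order (a step that is already met when the one before it is completed fails the run):
1. first pass complete: all four knobs at rest within 0.2 rad of their blue marks (value of joint knob1 between 0.65 and 1.05 rad and value of joint knob2 between 0.65 and 1.05 rad and value of joint knob3 between 0.65 and 1.05 rad and value of joint knob4 between 0.65 and 1.05 rad and velocity of joint knob1 between -0.05 and 0.05 rad/s and velocity of joint knob2 between -0.05 and 0.05 rad/s and velocity of joint knob3 between -0.05 and 0.05 rad/s and velocity of joint knob4 between -0.05 and 0.05 rad/s), for 0.3 s.
2. second pass begun crosswise: one diagonal pair at the red marks (0.2 rad short at most) while the other pair is still within 0.2 rad of the blue marks (((value of joint each of knob1, knob3 above 1.5 rad and value of joint knob2 between 0.65 and 1.05 rad and value of joint knob4 between 0.65 and 1.05 rad) or (value of joint each of knob2, knob4 above 1.5 rad and value of joint knob1 between 0.65 and 1.05 rad and value of joint knob3 between 0.65 and 1.05 rad))), for 0.1 s.
At the end, for the whole second after the job is handed in: All four wing knobs are at their red marks (no more than 0.2 rad short of them, or anywhere from there to the stop 0.2 rad beyond) and at rest (value of joint each of knob1, knob2, knob3, knob4 above 1.5 rad and velocity of joint knob1 between -0.05 and 0.05 rad/s and velocity of joint knob2 between -0.05 and 0.05 rad/s and velocity of joint knob3 between -0.05 and 0.05 rad/s and velocity of joint knob4 between -0.05 and 0.05 rad/s); the robot touches nothing.
It also fails if it takes over 69 s, if anything falls off the work surface, if the arm or the gripper's body presses on something with over 40 N, if the wrist force passes 120 N, or if a joint passes its speed limit or range.

## Working session

There is one attempt and no reset: what is moved stays moved. The work goes in short steps, Python scripts to look and compute and a tool call to move; the robot and the scene stay as the last step left them, time stands still between calls to the robot, and variables do not carry over. Pictures are saved under pics/ and viewed, at most 10 in all, crops included, and the job is handed in when it is done.

Besides the shell and the picture viewer there is one more tool, called as a command line: name --argument value ..., lists and objects as JSON in quotes. jog_arm: Moves the arm, as the interface text tells. Its arguments: {"type":"object","properties":{"moves":{"type":"array"},"newtons":{"type":"number"}},"required":["moves"]}

```bash
mkdir -p pics; python3 - <<'E'
from plant import *
import cv2,pickle,numpy as np
s=get_state(); print(s)
d={}
for n in ["top","scene"]:
    p=capture(n); d[n]=p; cv2.imwrite(f"pics/{n}0.png",p["pixels"])
    for t in ["press","knob1","knob1_grip"]:
        for r in regions_of(p,t): print(n,t,r["pixel"],round(r["confidence"],2),r["pixels"].sum()); d[n+t]=d.get(n+t,[])+[r]
pickle.dump(d,open("d.pkl","wb"))
print(d["top"]["mtx"],d["top"]["world_from_camera"])
E
```

```text
{'time_s': 0.0, 'joints': array([-5.52287164e+01,  2.05909023e+01,  6.35052965e-01, -1.98178638e-02,
       -7.01358506e+01, -1.65079516e+01]), 'qd': array([ 0.01631986, -0.04471356, -0.07776535,  0.04814633, -0.01844683,
       -0.02341321]), 'joint_torque': array([-3.17897517e-03, -5.82707369e+01,  2.93047482e+01,  6.99747518e+00,
        6.70576832e-03, -1.83539669e-04]), 'tcp_pos': array([ 0.21137224, -0.6405477 ,  0.22563937]), 'eef_rot': array([ 1.79906786e+02, -8.19661264e-03, -1.61743410e+02]), 'contact_force': array([-0.04154572, -0.52128722,  0.00960997]), 'moment': array([-0.00935557,  0.05418996, -0.03932451]), 'gripper_force': 0.0, 'gripper_width': 0.08744604735025294}
top press [247.4, 191.3] 0.58 12691
top knob1 [194.8, 214.6] 0.62 262
top knob1 [276.9, 238.2] 0.62 222
top knob1 [299.6, 159.6] 0.59 227
top knob1 [220.6, 140.0] 0.53 270
top knob1_grip [216.7, 137.4] 0.67 312
top knob1_grip [299.3, 159.0] 0.51 253
scene press [262.9, 189.0] 0.55 15948
scene press [288.2, 121.1] 0.32 268
scene knob1 [287.9, 121.8] 0.78 290
scene knob1 [238.1, 221.4] 0.72 305
scene knob1 [203.0, 147.5] 0.69 528
scene knob1 [329.4, 194.6] 0.58 498
scene knob1_grip [236.9, 221.3] 0.89 303
[[385.39860738   0.         255.27520931]
 [  0.         385.39860738 183.11356605]
 [  0.           0.           1.        ]] [[ 0.02684244 -0.98437015  0.17405425  0.44261389]
 [-0.99960691 -0.0278414  -0.00329988  0.02581193]
 [ 0.00809422 -0.17389725 -0.98473054  0.7560228 ]
 [ 0.          0.          0.          1.        ]]
```

View pics/top0.png

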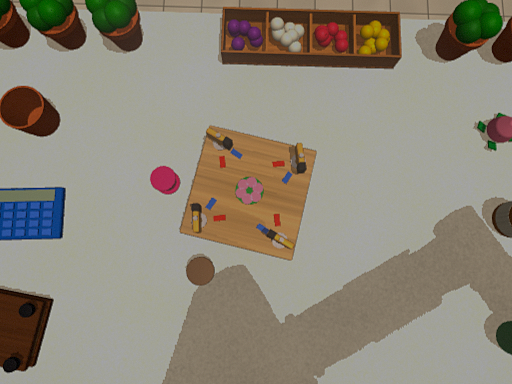

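```bash
cat > h.py <<'E'
import cv2,pickle,numpy as np
def proj(p,P,T=None):
    T=np.linalg.inv(p["world_from_camera"] if T is None else T)
    c=np.atleast_2d(P)@T[:3,:3].T+T[:3,3]; q=c@p["mtx"].T
    return q[:,:2]/q[:,2:]
def back(p,uv,z,T=None):
    T=p["world_from_camera"] if T is None else T
    uv=np.atleast_2d(uv); r=np.c_[uv,np.ones(len(uv))]@np.linalg.inv(p["mtx"]).T@T[:3,:3].T
    return T[:3,3]+r*((z-T[2,3])/r[:,2:])
E
python3 - <<'E'
from h import *
d=pickle.load(open("d.pkl","rb"))
for n in ["top","scene"]:
    p=d[n]; im=p["pixels"]; hsv=cv2.cvtColor(im,cv2.COLOR_BGR2HSV)
    m=d[n+"press"][0]["pixels"].astype(np.uint8)
    m=cv2.morphologyEx(m,cv2.MORPH_CLOSE,np.ones((15,15)))
    h=cv2.convexHull(max(cv2.findContours(m,0,2)[0],key=cv2.contourArea))
    if n=="top":
        w=back(p,h[:,0,:].astype(float),0.055)[:,:2]
        r=cv2.minAreaRect((w*1000).astype(np.float32)); print(n,r)
    print(n,[np.round(back(p,k["pixel"],0.085)[0,:2],4) for k in d[n+"knob1"]])
    hm=cv2.dilate(cv2.fillPoly(np.zeros_like(m),[h],1),np.ones((3,3)))
    for c,(lo,hi) in {"blue":((100,120,60),(130,255,255)),"red":((0,190,100),(6,255,255))}.items():
        _,_,st,ce=cv2.connectedComponentsWithStats(cv2.inRange(hsv,lo,hi)*hm)
        for s,q in list(zip(st,ce))[1:]:
            if s[4]>8: print(n,c,s[4],np.round(q,1),np.round(back(p,q,0.055)[0,:2],4))
a=d["top"]["pixels"][115:270,170:325]; b=d["scene"]["pixels"][90:260,150:380]
a=cv2.resize(a,(600,600),interpolation=cv2.INTER_CUBIC); cv2.imwrite("pics/a.png",a)
cv2.imwrite("pics/b.png",cv2.resize(b,(780,577),interpolation=cv2.INTER_CUBIC))
E
```

```text
top ((554.399658203125, 34.004425048828125), (210.53402709960938, 215.53468322753906), 78.56651306152344)
top [array([0.5026, 0.1273]), array([ 0.4658, -0.0163]), array([ 0.6062, -0.0546]), array([0.6383, 0.0882])]
top blue 46 [235.9 153.2] [0.6223 0.0612]
top blue 50 [286.6 177.2] [ 0.5793 -0.0342]
top blue 52 [210.6 203.1] [0.5271 0.1041]
top blue 46 [261.8 227.9] [0.4846 0.0095]
top red 56 [221.9 161.2] [0.6063 0.0868]
top red 55 [278.  163.4] [ 0.6051 -0.0179]
top red 58 [219.2 217.5] [0.5012 0.0873]
top red 60 [276.5 219.4] [ 0.5006 -0.0169]
scene [array([ 0.4652, -0.0247]), array([0.6391, 0.0882]), array([ 0.6119, -0.0606]), array([0.499 , 0.1291])]
scene blue 21 [289.4 151.9] [0.4866 0.0107]
scene blue 33 [229. 159.] [ 0.5795 -0.036 ]
scene blue 47 [302.7 201.4] [0.5276 0.1023]
scene red 30 [309.3 186.3] [0.5015 0.0857]
scene red 28 [255.8 218.5] [0.6064 0.0853]
```

View pics/a.png

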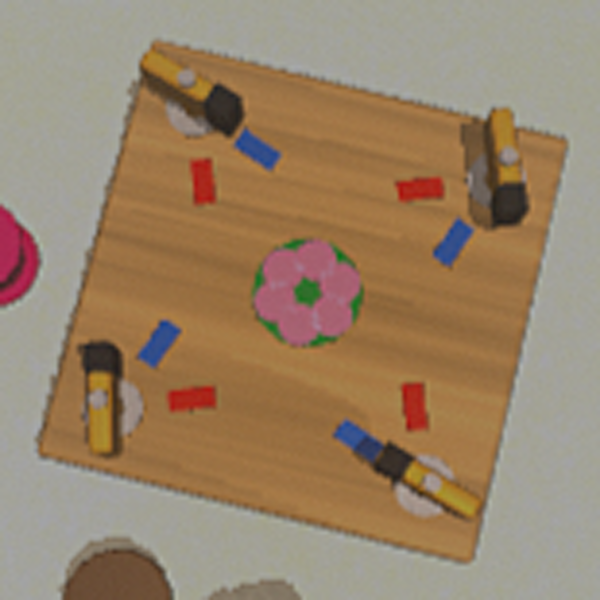

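View pics/b.png

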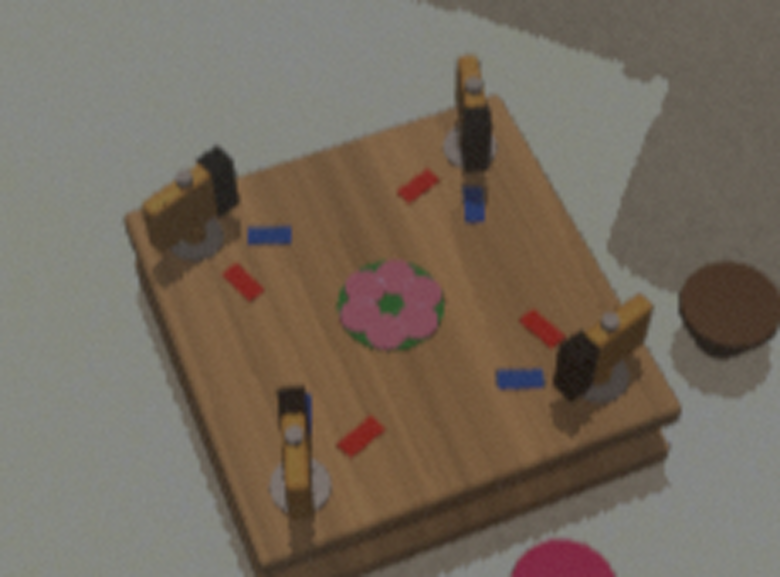

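```bash
cat >> h.py <<'E'
from scipy.optimize import least_squares
K=np.array([[75,75],[-75,75],[-75,-75],[75,-75]])/1000
B=np.array([[.6223,.0612],[.5271,.1041],[.4846,.0095],[.5793,-.0342]])
Rd=np.array([[.6063,.0868],[.5012,.0873],[.5006,-.0169],[.6051,-.0179]])
order=np.array([0,-np.pi/2*-1,np.pi,-np.pi/2])
def model(v):
    c,y,a0=v[:2],v[2],v[3]
    R=np.array([[np.cos(y),-np.sin(y)],[np.sin(y),np.cos(y)]]); k=c+K@R.T
    f=lambda th:k+.037*np.c_[np.cos(y+a0+order-th),np.sin(y+a0+order-th)]
    return k,f(.85),f(1.7)
fit=least_squares(lambda v:np.r_[(model(v)[1]-B).ravel(),(model(v)[2]-Rd).ravel()]*1000,[.553,.035,-.2,-1.05])
v=fit.x; knobs=model(v)[0]; A0=np.degrees(v[2]+v[3]+order)  # world angle of tip at theta=0
def to(s,i,th):
    """turn and shifts to have tool over knob i (1..4), aligned with the wing at th rad"""
    phi=A0[i-1]-np.degrees(th); yaw=s["eef_rot"][2]; j1=np.degrees(np.arctan2(knobs[i-1,1],knobs[i-1,0]))
    best=min((phi+180*n for n in range(-4,5)),key=lambda y:abs(j1-y-123+24))
    # turn chosen by j6 target
    j6=j1-best-123; turn=-(best-yaw); turn=(turn+180)%360-180
    d=knobs[i-1]-s["tcp_pos"][:2]
    def tool(y):
        y=np.radians(y); return np.round(100*np.array([d@[np.cos(y),np.sin(y)],d@[np.sin(y),-np.cos(y)]]),2)
    print(f"knob{i}: turn {turn:.1f} (j6 {s['joints'][5]:.0f}->{j6:.0f}); shift before turn {tool(yaw)}, after {tool(yaw-turn)}; z now {s['tcp_pos'][2]*1000:.1f}mm, yaw {yaw:.1f}")
E
python3 - <<'E'
from h import *
from plant import get_state
d=pickle.load(open("d.pkl","rb"))
print(v,np.degrees(v[2:]),np.round(fit.fun,1)); print(knobs,A0)
E={1:((228,108),(150,62)),2:((100,352),(102,450)),3:((390,460),(475,508)),4:((510,213),(502,115))}
for i,(a,b) in E.items():
    w=back(d["top"],np.array([a,b])/3.871+[170,115],.101)[:,:2]
    ang=np.degrees(np.arctan2(*(w[0]-w[1])[::-1])); th=(A0[i-1]-ang+180)%360-180
    print(i,"mid",w.mean(0),"len",np.linalg.norm(w[0]-w[1]),"theta",np.radians(th))
s=get_state()
for i in (2,4): to(s,i,.15)
E
```

```text
[ 0.5533125   0.0349875  -0.21894694 -1.08696668] [-12.54473579 -62.27860321] [ 0.1 -0.1  0.1 -0.  -0.4 -0.6  0.1  0.1 -0.1  0.1  0.2  0.5 -0.1 -0.
  0.1  0. ]
[[ 0.64281214  0.09190687]
 [ 0.49639313  0.12448714]
 [ 0.46381286 -0.02193187]
 [ 0.61023187 -0.05451214]] [ -74.823339   15.176661  105.176661 -164.823339]
1 mid [0.63914911 0.09007693] len 0.041854618845389234 theta 0.7811888306720547
2 mid [0.49458797 0.12233854] len 0.04295717763653573 theta 0.19099699888917795
3 mid [ 0.46243311 -0.02345132] len 0.04213522451697864 theta 0.7500952814177873
4 mid [ 0.60646338 -0.05455774] len 0.04555677468261474 theta 0.1791013623983993
knob2: turn 11.7 (j6 -17->64); shift before turn [-51.04  63.76], after [-37.07  72.77]; z now 226.5mm, yaw -161.7
knob4: turn 11.7 (j6 -17->45); shift before turn [-56.24  43.19], after [-46.33  53.68]; z now 226.5mm, yaw -161.7
```

jog_arm --moves '[[[-4.6, 3.55, 0], 0, 8.7], [[-4.7, 3.6, 0], 0, 8.7], [[-4.7, 3.6, 0], 0, 8.7], [[-4.7, 3.6, 0], 0, 8.7], [[-4.7, 3.6, 0], 0, 8.7], [[-4.7, 3.6, 0], 0, 8.7], [[-4.7, 3.6, 0], 0, 8.7], [[-4.7, 3.6, 0], 0, 8.7], [[-4.7, 3.6, 0], 0, 8.7], [[-4.7, 3.6, 0], 0, 8.7], [[-4.7, 3.6, 2.0], 6.5, 8.7], [[-4.7, 3.6, 2.0], 6.5, 8.7]]' --newtons 30

```text
time_s: 1.9
tcp_pos: [0.6173, -0.0569, 0.1868]
eef_rot: [180.0, 0.1, -174.9]
contact_force: [0.4, -0.2, 0.5]
gripper_width: 0.0868
gripper_force: 0.0
```

```bash
python3 - <<'E'
from h import *
from plant import *
import time
s=get_state(); p=capture("wrist"); s=get_state(); p=capture("wrist"); cv2.imwrite("pics/w1.png",p["pixels"])
to(s,4,.17)
from scipy.spatial.transform import Rotation as Ro
T=np.eye(4);T[:3,:3]=Ro.from_euler("xyz",s["eef_rot"],degrees=True).as_matrix();T[:3,3]=s["tcp_pos"]
p["world_from_camera"]=T@p["hand_eye"]
pickle.dump(p,open("w1.pkl","wb"))
for n in "knob1","press":
  for r in regions_of(p,n): print(n,r["pixel"],r["confidence"],r["pixels"].sum(),back(p,r["pixel"],.1))
print(proj(p,np.c_[knobs,np.full(4,.101)]),p["mtx"][0,0],s["time_s"])
E
```

```text
knob4: turn -0.6 (j6 -98->46); shift before turn [ 1.02 -0.1 ], after [ 1.02 -0.09]; z now 182.8mm, yaw -175.2
knob1 [415.0, 226.1] 0.85 562 [[0.62958368 0.06971503 0.1       ]]
knob1 [504.1, 56.6] 0.73 963 [[0.50733309 0.10272096 0.1       ]]
knob1 [250.2, 178.8] 0.57 1027 [[ 0.60352669 -0.05672894  0.1       ]]
press [368.9, 111.1] 0.72 58252 [[0.54924716 0.0203647  0.1       ]]
[[440.59713013 245.03741706]
 [542.93761018  41.4184773 ]
 [325.44259542 -38.28511079]
 [252.48956876 188.34139584]] 342.72617049925367 1.95
```

View pics/w1.png

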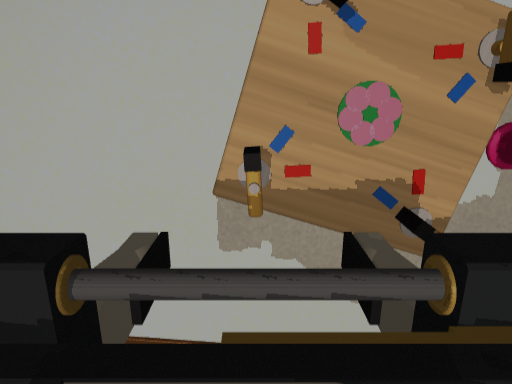

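```bash
python3 - <<'E'
from h import *
from plant import *
s=get_state(); print(s["joints"],s["tcp_pos"],s["eef_rot"])
p=pickle.load(open("w1.pkl","rb"))
w=back(p,[[252.5,150],[256,214],[254,182]],.101); print(w)
print(np.degrees(np.arctan2(*(w[0]-w[1])[:2][::-1])),A0[3])
print(back(p,[[281.5,139],[297.5,171],[384.5,198],[418.5,182],[461,88],[448.5,51.5]],.055),model(v))
E
```

```text
[ 1.26926346e+01  1.70395081e+01 -9.96325095e+00 -4.00152161e-04
 -6.31115906e+01 -9.72950867e+01] [ 0.61635124 -0.05778455  0.18546019] [-1.79985834e+02 -1.13469311e-01 -1.74602647e+02]
[[ 0.58241813 -0.05679148  0.101     ]
 [ 0.62964444 -0.05030726  0.101     ]
 [ 0.60541799 -0.05381527  0.101     ]]
-172.1821163372108 -164.82333899989644
[[ 0.57844673 -0.03328441  0.055     ]
 [ 0.60428429 -0.01684783  0.055     ]
 [ 0.62179928  0.06155877  0.055     ]
 [ 0.60514498  0.08801117  0.055     ]
 [ 0.52611298  0.10516753  0.055     ]
 [ 0.50032757  0.08873402  0.055     ]] (array([[ 0.64281214,  0.09190687],
       [ 0.49639313,  0.12448714],
       [ 0.46381286, -0.02193187],
       [ 0.61023187, -0.05451214]]), array([[ 0.62237715,  0.06106192],
       [ 0.52723808,  0.10405215],
       [ 0.48424785,  0.00891308],
       [ 0.57938692, -0.03407715]]), array([[ 0.60615218,  0.08690213],
       [ 0.50139787,  0.08782718],
       [ 0.50047282, -0.01692713],
       [ 0.60522713, -0.01785218]]))
```

```bash
python3 - <<'E'
from h import *
d=pickle.load(open("d.pkl","rb")); p=pickle.load(open("w1.pkl","rb"))
M=lambda q:q["mtx"]@np.linalg.inv(q["world_from_camera"])[:3]
t=np.array([(187,78),(98,398),(432,482),(509,155)])/3.871+[170,115]
s=np.array([(292,433),(610,321),(474,85),(184,178)])/3.391+[150,90]
def tri(a,b,x,y):
    X=cv2.triangulatePoints(M(a),M(b),x.T.astype(float),y.T.astype(float)); return (X[:3]/X[3]).T
x=tri(d["top"],d["scene"],t,s); print(x, x[:,:2]-knobs)
x=tri(d["top"],p,t[3:],np.array([[254,189.]])); print(x-np.r_[knobs[3],0])
print("base",proj(p,[*knobs[3],.055]), proj(p,[*knobs[3],.106]))
E
python3 - <<'E'
import cv2;im=cv2.imread("pics/w1.png")[120:240,200:320];cv2.imwrite("pics/w1c.png",cv2.resize(im,(600,600),interpolation=cv2.INTER_NEAREST))
E
```

```text
[[ 0.64223827  0.09047797  0.10306982]
 [ 0.49572807  0.12331631  0.10278861]
 [ 0.46321616 -0.02316867  0.10222422]
 [ 0.61011783 -0.05564166  0.10219013]] [[-0.00057387 -0.00142889]
 [-0.00066506 -0.00117083]
 [-0.00059669 -0.0012368 ]
 [-0.00011404 -0.00112952]]
[[-0.00418345  0.00076951  0.11818786]]
base [[252.85444961 174.16797313]] [[252.4419279  190.19195608]]
```

View pics/w1c.png

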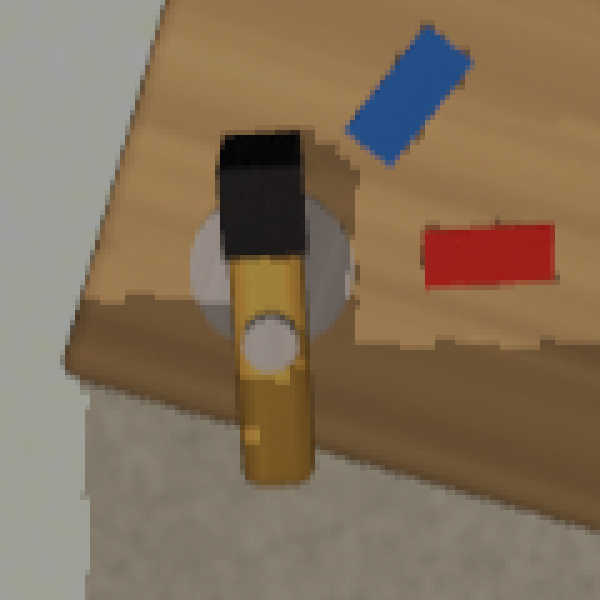

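jog_arm --moves '[[[0.6, 0.35, 2], -2.4, 8.7], [[0, 0, 3], 0, 8.7], [[0, 0, 2], 0, 8.7], [[0, 0, 0], 0, 8.7]]'

```text
time_s: 2.6
tcp_pos: [0.6087, -0.057, 0.116]
eef_rot: [-180.0, -0.1, -172.4]
contact_force: [0.7, -0.2, 0.8]
gripper_width: 0.087
gripper_force: 0.0
```

```bash
cat > fix.py <<'E'
s=open('h.py').read()
i=s.index("def to(")
s=s[:i]+'''knobs=knobs+[-.0003,-.0004]
def to(i,th):
    """turn, then shift in the turned tool axes, to stand over knob i (1..4) aligned with its wing at th rad"""
    from plant import get_state
    S=[get_state() for _ in range(1)]; s=S[0]
    phi=A0[i-1]-np.degrees(th); yaw=s["eef_rot"][2]; j6n=s["joints"][5]
    j1=np.degrees(np.arctan2(knobs[i-1,1],knobs[i-1,0]))+18
    j6=(phi-j1+90+100)%180-100           # in [-100,80): room to turn on
    turn=j6n-j6-(s["joints"][0]-j1)*-1 if 0 else None
    best=j6+j1-90; turn=(yaw-best)%360; turn=min((turn,turn-360),key=abs)
    d=knobs[i-1]-s["tcp_pos"][:2]
    def tool(y):
        y=np.radians(y); return np.round(100*np.array([d@[np.cos(y),np.sin(y)],d@[np.sin(y),-np.cos(y)]]),2)
    print(f"knob{i}: turn {turn:.1f} (j6 {j6n:.0f}->{j6:.0f}); shift before turn {tool(yaw)}, after {tool(yaw-turn)}; down {s['tcp_pos'][2]*100-7:.2f} cm, yaw {yaw:.1f}, t {s['time_s']:.2f}")
'''
s=s.replace('''    turn=j6n-j6-(s["joints"][0]-j1)*-1 if 0 else None\n''','').replace("S=[get_state() for _ in range(1)]; s=S[0]","s=get_state()")
open('h.py','w').write(s)
E
python3 fix.py; python3 -c "
from h import *
to(4,.13)"
```

```text
knob4: turn -0.1 (j6 -95->-95); shift before turn [-0.15  0.19], after [-0.15  0.19]; down 4.60 cm, yaw -172.4, t 2.60
```

jog_arm --moves '[[[-0.1, 0.2, 2.5], 0, 8.7], [[0, 0, 2.1], 0, 8.7], [[0, 0, 0], 0, 1], [[0, 0, 0], 0, 0.5], [[0, 0, 0], 0, 0.5], [[0, 0, 0], 0, 0.5], [[0, 0, 0], 0, 0.5], [[0, 0, 0], 0, 0.5]]' --newtons 25

```text
time_s: 3.6
tcp_pos: [0.6107, -0.0538, 0.0706]
eef_rot: [-180.0, 0.0, -172.3]
contact_force: [0.3, -0.2, -0.0]
gripper_width: 0.0327
gripper_force: 0.0
```

jog_arm --moves '[[[0, 0, 0], 0, 0.5], [[0, 0, 0], 0, 0.5], [[0, 0, 0], 0, 0.5], [[0, 0, 0], 0, 0.5], [[0, 0, 0], 0, 0.5]]'

```text
time_s: 4.22
tcp_pos: [0.6107, -0.0547, 0.0706]
eef_rot: [-179.9, -0.0, -172.3]
contact_force: [1.2, -5.1, -0.4]
gripper_width: 0.0109
gripper_force: 25.0
```

jog_arm --moves '[[[0, 0, 0], 6, 0.5], [[0, 0, 0], 10, 0.5], [[0, 0, 0], 10, 0.5], [[0, 0, 0], 10, 0.5], [[0, 0, 0], 5.4, 0.5], [[0, 0, 0], 0, 0.5], [[0, 0, 0], 0, 0.5]]'

```text
time_s: 5.1
tcp_pos: [0.6107, -0.0549, 0.0706]
eef_rot: [-179.9, 0.0, 146.2]
contact_force: [1.4, -6.5, -1.2]
gripper_width: 0.0109
gripper_force: 25.0
```

jog_arm --moves '[[[0, 0, 0], 0, 4], [[0, 0, 0], 0, 4], [[0, 0, 0], 0, 4], [[0, 0, 0], 0, 4], [[0, 0, -3], 0, 4], [[0, 0, -3.5], 0, 4], [[0, 0, 0], 0, 4]]'

```text
time_s: 5.98
tcp_pos: [0.6126, -0.0535, 0.1388]
eef_rot: [179.8, 0.2, 146.3]
contact_force: [0.3, 0.6, -0.9]
gripper_width: 0.0399
gripper_force: 0.0
```

```bash
python3 -c "
from h import *
to(2,.19)"
```

```text
knob2: turn 142.0 (j6 -137->62); shift before turn [19.55  8.31], after [-10.29 -18.58]; down 6.88 cm, yaw 146.3, t 5.97
```

jog_arm --moves '[[[3.5, 1.5, -1], 0, 4], [[5, 2.1, 0], 0, 4], [[5, 2.1, 0], 0, 4], [[5, 2.1, 0], 0, 4], [[1.1, 0.5, 0], 0, 4], [[0, 0, 0], -10, 4], [[0, 0, 0], -10, 4], [[0, 0, 0], -10, 4], [[0, 0, 0], -8, 4], [[0, 0, 0], 0, 4]]'

```text
time_s: 7.22
tcp_pos: [0.4938, 0.1236, 0.1452]
eef_rot: [-180.0, -0.0, -175.8]
contact_force: [-0.1, 0.2, -0.5]
gripper_width: 0.0404
gripper_force: 0.0
```

```bash
cat > look.py <<'E'
import sys
from h import *
from plant import *
from scipy.spatial.transform import Rotation as Ro
def look(name):
    s=get_state(); p=capture("wrist"); cv2.imwrite(f"pics/{name}.png",p["pixels"])
    T=np.eye(4);T[:3,:3]=Ro.from_euler("xyz",s["eef_rot"],degrees=True).as_matrix();T[:3,3]=s["tcp_pos"]
    p["world_from_camera"]=T@p["hand_eye"]; return p
def wing(p):  # wing angles from the brass masks
    for r in regions_of(p,"knob1"):
        m=r["pixels"]; c=back(p,r["pixel"],.095)[0,:2]; i=np.argmin(np.linalg.norm(knobs-c,axis=1))
        hs=cv2.cvtColor(p["pixels"],cv2.COLOR_BGR2HSV); vs,us=np.nonzero(m)
        w=back(p,np.c_[us,vs],.101)[:,:2]; w0=w-w.mean(0); ax=np.linalg.svd(w0,full_matrices=False)[2][0]
        dark=hs[vs,us,2]<60
        if dark.any() and (w0[dark].mean(0)@ax)<0: ax=-ax
        a=np.degrees(np.arctan2(ax[1],ax[0])); th=np.radians((A0[i]-a+180)%360-180)
        print("knob",i+1,"conf",round(r["confidence"],2),"n",m.sum(),"theta~",round(th,2),"mid",np.round(c,3))
if __name__=="__main__":
    p=look(sys.argv[1]); wing(p); to(2,.19); print(proj(p,np.c_[knobs,np.full(4,.101)])); pickle.dump(p,open(sys.argv[1]+".pkl","wb"))
E
python3 look.py w2
```

```text
knob 2 conf 0.93 n 1558 theta~ 0.18 mid [0.493 0.125]
knob 4 conf 0.88 n 620 theta~ 0.77 mid [ 0.59  -0.039]
knob 3 conf 0.74 n 3103 theta~ 0.65 mid [ 0.463 -0.01 ]
knob2: turn 179.8 (j6 -122->62); shift before turn [-0.23  0.02], after [ 0.23 -0.02]; down 7.53 cm, yaw -175.9, t 7.33
[[196.60251852 403.72220689]
 [254.29915444 223.12917735]
 [ 12.42182502 155.19506548]
 [ -8.63826676 355.81789168]]
```

View pics/w2.png

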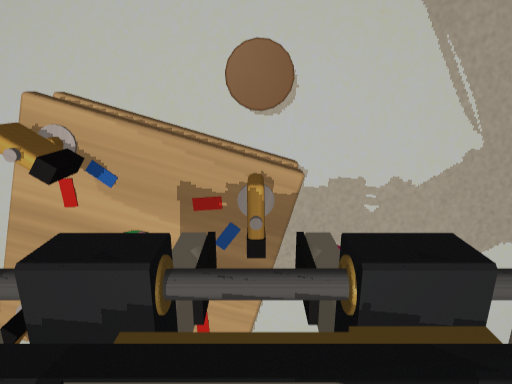

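jog_arm --moves '[[[-0.2, 0, 2.5], 0, 4], [[0, 0, 3], 0, 4], [[0, 0, 2], 0, 4], [[0, 0, 0], 0, 0.5], [[0, 0, 0], 0, 0.5], [[0, 0, 0], 0, 0.5], [[0, 0, 0], 0, 0.5], [[0, 0, 0], 0, 0.5], [[0, 0, 0], 0, 0.5]]' --newtons 25

```text
time_s: 8.45
tcp_pos: [0.4963, 0.1239, 0.0715]
eef_rot: [-180.0, 0.1, -175.7]
contact_force: [0.6, -5.3, 6.3]
gripper_width: 0.0109
gripper_force: 25.0
```

jog_arm --moves '[[[0, 0, 0], 6, 0.5], [[0, 0, 0], 10, 0.5], [[0, 0, 0], 10, 0.5], [[0, 0, 0], 8, 0.5], [[0, 0, 0], 3.8, 0.5], [[0, 0, 0], 0, 0.5], [[0, 0, 0], 0, 0.5], [[0, 0, 0], 0, 4], [[0, 0, 0], 0, 4], [[0, 0, 0], 0, 4], [[0, 0, 0], 0, 4]]'

```text
time_s: 9.82
tcp_pos: [0.4957, 0.1244, 0.0705]
eef_rot: [180.0, -0.0, 146.5]
contact_force: [-0.1, 0.6, -0.2]
gripper_width: 0.0392
gripper_force: 0.0
```

jog_arm --moves '[[[0, 0, -3], 0, 4], [[0, 0, -5], 0, 4], [[0, 0, -3], 0, 4], [[0, 0, 0], 0, 4]]'

```text
time_s: 10.32
tcp_pos: [0.4971, 0.1251, 0.1831]
eef_rot: [179.7, 0.1, 146.5]
contact_force: [-0.7, 0.5, -0.7]
gripper_width: 0.0398
gripper_force: 0.0
```

```bash
python3 look.py w3; python3 -c "
from look import *
p=capture('top'); wing(p); to(1,.81);to(3,.81)"
```

```text
knob 2 conf 0.8 n 1088 theta~ 0.85 mid [0.496 0.124]
knob 1 conf 0.72 n 175 theta~ 0.78 mid [0.616 0.095]
knob2: turn 142.2 (j6 -160->62); shift before turn [-0.06  0.02], after [0.06 0.02]; down 11.04 cm, yaw 146.5, t 10.43
[[316.25721227 358.83308274]
 [252.56888015 201.5665772 ]
 [ 72.15322403 267.85799965]
 [156.10214027 409.20093083]]
knob 3 conf 0.77 n 205 theta~ 0.77 mid [ 0.461 -0.025]
knob 1 conf 0.67 n 265 theta~ 0.8 mid [0.633 0.09 ]
knob 4 conf 0.54 n 219 theta~ 0.85 mid [ 0.606 -0.049]
knob1: turn -92.3 (j6 -160->-57); shift before turn [-14.08   5.44], after [ -4.87 -14.28]; down 10.95 cm, yaw 146.5, t 10.53
knob3: turn -92.3 (j6 -160->-46); shift before turn [ -5.45 -13.94], after [14.14 -4.88]; down 10.95 cm, yaw 146.5, t 10.53
```

jog_arm --moves '[[[-4.7, 1.8, 0], 0, 4], [[-4.7, 1.8, 0], 0, 4], [[-4.7, 1.8, 0], 0, 4], [[0, 0, 1], -10.5, 4], [[0, 0, 1], -10.5, 4], [[0, 0, 1], -10.5, 4], [[0, 0, 1], -10.5, 4], [[0, 0, 0], -10.5, 4], [[0, 0, 0], -10.5, 4], [[0, 0, 0], -10.5, 4], [[0, 0, 0], -10.5, 4], [[0, 0, 0], -8.3, 4]]'

```text
time_s: 12.02
tcp_pos: [0.6425, 0.0911, 0.1389]
eef_rot: [179.9, -0.1, -120.9]
contact_force: [-0.0, -0.1, -0.1]
gripper_width: 0.0398
gripper_force: 0.0
```

jog_arm --moves '[[[0, 0, 0], 0, 4], [[0, 0, 0], 0, 4]]'

```text
time_s: 12.28
tcp_pos: [0.6428, 0.0912, 0.1397]
eef_rot: [180.0, -0.1, -121.4]
contact_force: [-0.3, -0.1, -0.2]
gripper_width: 0.0402
gripper_force: 0.0
```

```bash
python3 look.py w4; python3 -c "
from look import *
to(1,.81)"
```

```text
knob 2 conf 0.83 n 1870 theta~ 0.9 mid [0.506 0.116]
knob 1 conf 0.76 n 1490 theta~ 0.78 mid [0.64  0.088]
knob2: turn -125.6 (j6 -57->62); shift before turn [ 4.84 14.25], after [-14.4   -4.37]; down 7.02 cm, yaw -121.4, t 12.38
[[ 254.11424307  221.15586026]
 [ 501.6504273   141.50496141]
 [ 457.55154738 -169.15117651]
 [ 155.99250835  -46.96358785]]
knob1: turn -0.1 (j6 -57->-57); shift before turn [0.01 0.05], after [0.01 0.05]; down 7.02 cm, yaw -121.4, t 12.38
```

View pics/w4.png

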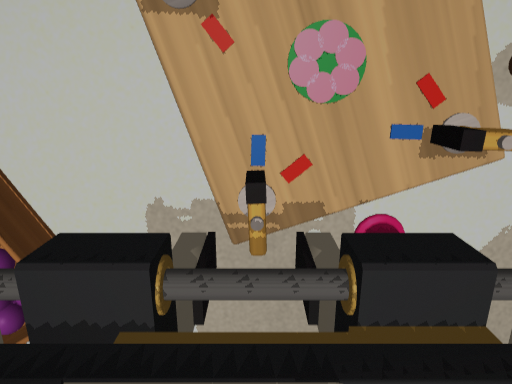

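jog_arm --moves '[[[0, 0, 2.0], -1.5, 4], [[0, 0, 3], 0, 4], [[0, 0, 2], 0, 4], [[0, 0, 0], 0, 0.5], [[0, 0, 0], 0, 0.5], [[0, 0, 0], 0, 0.5], [[0, 0, 0], 0, 0.5], [[0, 0, 0], 0, 0.5], [[0, 0, 0], 0, 0.5]]'

```text
time_s: 13.5
tcp_pos: [0.6427, 0.0922, 0.0717]
eef_rot: [180.0, 0.1, -119.7]
contact_force: [-4.3, 3.4, 3.9]
gripper_width: 0.011
gripper_force: 25.0
```

jog_arm --moves '[[[0, 0, 0], 6, 0.5], [[0, 0, 0], 10, 0.5], [[0, 0, 0], 10, 0.5], [[0, 0, 0], 10, 0.5], [[0, 0, 0], 10, 0.5], [[0, 0, 0], 6.5, 0.5], [[0, 0, 0], 0, 0.5], [[0, 0, 0], 0, 0.5]]'

```text
time_s: 14.5
tcp_pos: [0.643, 0.0918, 0.0717]
eef_rot: [180.0, 0.0, -172.1]
contact_force: [-4.5, 2.6, 6.3]
gripper_width: 0.0108
gripper_force: 25.0
```

Knob1 is at red. Release, rise, then go to knob3.

jog_arm --moves '[[[0, 0, 0], 0, 4], [[0, 0, 0], 0, 4], [[0, 0, 0], 0, 4], [[0, 0, 0], 0, 4], [[0, 0, -3], 0, 4], [[0, 0, -4], 0, 4], [[0, 0, 0], 0, 4]]'

```text
time_s: 15.38
tcp_pos: [0.6453, 0.0919, 0.1443]
eef_rot: [179.9, 0.4, -172.2]
contact_force: [-0.0, -0.4, -0.3]
gripper_width: 0.0402
gripper_force: 0.0
```

```bash
python3 -c "
from look import *
to(3,.77)"
```

```text
knob3: turn -53.3 (j6 -107->-44); shift before turn [19.56 -8.85], after [18.8  10.38]; down 7.43 cm, yaw -172.2, t 15.38
```

jog_arm --moves '[[[4.9, -2.2, 0], 0, 4], [[4.9, -2.2, 0], 0, 4], [[4.9, -2.2, 0], 0, 4], [[4.9, -2.2, 0], 0, 4], [[0, 0, 0], -9, 4], [[0, 0, 0], -9, 4], [[0, 0, 0], -9, 4], [[0, 0, 0], -9, 4], [[0, 0, 0], -9, 4], [[0, 0, 0], -8, 4], [[0, 0, 0], 0, 4], [[0, 0, 0], 0, 4]]'

```text
time_s: 16.88
tcp_pos: [0.4606, -0.0224, 0.1403]
eef_rot: [180.0, -0.0, -119.4]
contact_force: [0.8, 0.1, -0.3]
gripper_width: 0.0401
gripper_force: 0.0
```

```bash
python3 look.py w5; python3 -c "
from look import *
to(3,.77)"
```

```text
knob 3 conf 0.77 n 1572 theta~ 0.77 mid [ 0.463 -0.021]
knob2: turn -123.6 (j6 -51->62); shift before turn [-14.5   4.1], after [  4.62 -14.34]; down 7.04 cm, yaw -119.4, t 16.98
[[120.11526731 451.56077225]
 [310.00335777 406.55206308]
 [249.50024815 222.75994391]
 [ 28.68559217 285.69694385]]
knob3: turn -0.4 (j6 -51->-44); shift before turn [-0.14 -0.24], after [-0.14 -0.24]; down 7.04 cm, yaw -119.4, t 16.98
```

View pics/w5.png

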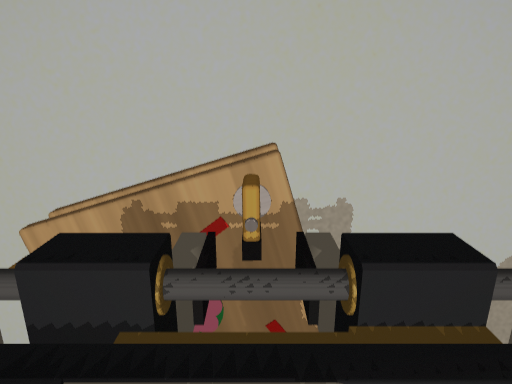

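jog_arm --moves '[[[-0.1, -0.2, 2.0], 0, 4], [[0, 0, 3], 0, 4], [[0, 0, 2], 0, 4], [[0, 0, 0], 0, 0.5], [[0, 0, 0], 0, 0.5], [[0, 0, 0], 0, 0.5], [[0, 0, 0], 0, 0.5], [[0, 0, 0], 0, 0.5], [[0, 0, 0], 0, 0.5]]'

```text
time_s: 18.1
tcp_pos: [0.4639, -0.0223, 0.0714]
eef_rot: [-179.9, 0.1, -119.2]
contact_force: [0.7, -0.6, 7.5]
gripper_width: 0.0109
gripper_force: 25.0
```

jog_arm --moves '[[[0, 0, 0], 6, 0.5], [[0, 0, 0], 10, 0.5], [[0, 0, 0], 10, 0.5], [[0, 0, 0], 10, 0.5], [[0, 0, 0], 10, 0.5], [[0, 0, 0], 7, 0.5], [[0, 0, 0], 0, 0.5], [[0, 0, 0], 0, 0.5]]'

```text
time_s: 19.1
tcp_pos: [0.4641, -0.0226, 0.0714]
eef_rot: [-180.0, 0.1, -172.2]
contact_force: [1.3, -4.4, 5.4]
gripper_width: 0.0107
gripper_force: 25.0
```

jog_arm --moves '[[[0, 0, 0], 0, 4], [[0, 0, 0], 0, 4], [[0, 0, 0], 0, 4], [[0, 0, 0], 0, 4], [[0, 0, -3], 0, 4], [[0, 0, -4], 0, 4], [[0, 0, 0], 0, 4]]'

```text
time_s: 19.98
tcp_pos: [0.465, -0.0219, 0.1433]
eef_rot: [180.0, 0.3, -172.2]
contact_force: [-0.4, -0.2, 0.0]
gripper_width: 0.0403
gripper_force: 0.0
```

```bash
python3 -c "
from look import *
p=capture('top'); wing(p);p=capture('scene'); wing(p); to(2,.85);to(4,.85)"
```

```text
knob 1 conf 0.53 n 216 theta~ 1.7 mid [0.634 0.092]
knob 3 conf 0.94 n 415 theta~ 1.45 mid [ 0.469 -0.019]
knob 1 conf 0.88 n 535 theta~ 1.58 mid [0.64  0.097]
knob 2 conf 0.59 n 558 theta~ 0.71 mid [0.505 0.129]
knob 4 conf 0.58 n 465 theta~ 1.03 mid [ 0.613 -0.05 ]
knob2: turn -138.7 (j6 -104->24); shift before turn [-5.32 14.08], after [ -5.29 -14.09]; down 6.97 cm, yaw -172.2, t 20.18
knob4: turn -138.7 (j6 -104->44); shift before turn [-14.18  -5.2 ], after [14.09 -5.45]; down 6.97 cm, yaw -172.2, t 20.18
```

jog_arm --moves '[[[-1.75, 4.7, 0], 0, 4], [[-1.8, 4.7, 0], 0, 4], [[-1.75, 4.7, 0], 0, 4], [[0, 0, 0], -10, 4], [[0, 0, 0], -10, 4], [[0, 0, 0], -10, 4], [[0, 0, 0], -10, 4], [[0, 0, 0], -10, 4], [[0, 0, 0], -10, 4], [[0, 0, 0], -10, 4], [[0, 0, 0], -10, 4], [[0, 0, 0], -10, 4]]'

```text
time_s: 21.68
tcp_pos: [0.4959, 0.1241, 0.1393]
eef_rot: [179.9, -0.1, -81.9]
contact_force: [-0.3, -0.3, 0.3]
gripper_width: 0.0404
gripper_force: 0.0
```

jog_arm --moves '[[[0, 0, 0], -10, 4], [[0, 0, 0], -10, 4], [[0, 0, 0], -10, 4], [[0, 0, 0], -10, 4], [[0, 0, 0], -8.7, 4], [[0, 0, 0], 0, 4], [[0, 0, 0], 0, 4]]'

```text
time_s: 22.55
tcp_pos: [0.4962, 0.1243, 0.1399]
eef_rot: [179.9, 0.0, -33.7]
contact_force: [-0.6, -0.6, 0.7]
gripper_width: 0.0402
gripper_force: 0.0
```

```bash
python3 look.py w6; python3 -c "
from look import *
to(2,.85)"
```

```text
knob 1 conf 0.91 n 482 theta~ 1.1 mid [0.614 0.091]
knob 3 conf 0.72 n 3448 theta~ 1.61 mid [ 0.47  -0.017]
knob 2 conf 0.58 n 1569 theta~ 0.85 mid [0.497 0.124]
knob2: turn -38.0 (j6 20->62); shift before turn [-0.01  0.04], after [-0.03  0.02]; down 7.02 cm, yaw -33.7, t 22.65
[[ 147.629546    -44.26335082]
 [ 256.44515548  219.59333828]
 [ 502.86802063  129.89014459]
 [ 445.66292428 -182.18402078]]
knob2: turn -0.1 (j6 20->24); shift before turn [-0.01  0.04], after [-0.01  0.04]; down 7.02 cm, yaw -33.7, t 22.65
```

jog_arm --moves '[[[0, 0, 2.0], 0, 4], [[0, 0, 3], 0, 4], [[0, 0, 2], 0, 4], [[0, 0, 0], 0, 0.5], [[0, 0, 0], 0, 0.5], [[0, 0, 0], 0, 0.5], [[0, 0, 0], 0, 0.5], [[0, 0, 0], 0, 0.5], [[0, 0, 0], 0, 0.5]]'

```text
time_s: 23.78
tcp_pos: [0.4962, 0.1236, 0.0714]
eef_rot: [180.0, -0.0, -33.5]
contact_force: [-0.8, -4.4, 5.9]
gripper_width: 0.0111
gripper_force: 25.0
```

jog_arm --moves '[[[0, 0, 0], 6, 0.5], [[0, 0, 0], 10, 0.5], [[0, 0, 0], 10, 0.5], [[0, 0, 0], 10, 0.5], [[0, 0, 0], 8, 0.5], [[0, 0, 0], 5, 0.5], [[0, 0, 0], 0, 0.5], [[0, 0, 0], 0, 0.5]]'

```text
time_s: 24.78
tcp_pos: [0.4959, 0.1234, 0.0714]
eef_rot: [180.0, -0.1, -82.6]
contact_force: [-2.9, -5.6, 6.3]
gripper_width: 0.0109
gripper_force: 25.0
```

jog_arm --moves '[[[0, 0, 0], 0, 4], [[0, 0, 0], 0, 4], [[0, 0, 0], 0, 4], [[0, 0, 0], 0, 4], [[0, 0, -3], 0, 4], [[0, 0, -4], 0, 4], [[0, 0, 0], 0, 4]]'

```text
time_s: 25.65
tcp_pos: [0.4984, 0.1255, 0.1436]
eef_rot: [-179.7, 0.1, -82.5]
contact_force: [-0.8, -0.1, -0.8]
gripper_width: 0.0398
gripper_force: 0.0
```

```bash
python3 -c "
from look import *
to(4,.85)"
```

```text
knob4: turn -49.0 (j6 -29->44); shift before turn [19.34 -8.7 ], after [19.26  8.88]; down 7.36 cm, yaw -82.5, t 25.65
```

jog_arm --moves '[[[4.8, -2.2, 0], 0, 4], [[4.8, -2.2, 0], 0, 4], [[4.8, -2.2, 0], 0, 4], [[4.8, -2.1, 0], 0, 4], [[0, 0, 0], -9, 4], [[0, 0, 0], -9, 4], [[0, 0, 0], -9, 4], [[0, 0, 0], -9, 4], [[0, 0, 0], -9, 4], [[0, 0, 0], -4, 4], [[0, 0, 0], 0, 4], [[0, 0, 0], 0, 4]]'

```text
time_s: 27.15
tcp_pos: [0.6075, -0.0546, 0.1401]
eef_rot: [180.0, 0.0, -33.6]
contact_force: [1.3, -0.6, 0.5]
gripper_width: 0.0399
gripper_force: 0.0
```

```bash
python3 look.py w7; python3 -c "
from look import *
to(4,.85)"
```

```text
knob 4 conf 0.75 n 1570 theta~ 0.86 mid [ 0.61  -0.054]
knob2: turn -37.9 (j6 43->62); shift before turn [-19.18  -8.72], after [ -9.79 -18.66]; down 7.03 cm, yaw -33.6, t 27.25
[[ 40.4723017  293.80392749]
 [142.698685   453.60986528]
 [328.98893601 397.91120901]
 [254.30064986 216.13353872]]
knob4: turn -0.1 (j6 43->44); shift before turn [ 0.2  -0.11], after [ 0.2 -0.1]; down 7.03 cm, yaw -33.6, t 27.25
```

jog_arm --moves '[[[0.2, -0.1, 2.0], 0, 4], [[0, 0, 3], 0, 4], [[0, 0, 2], 0, 4], [[0, 0, 0], 0, 0.5], [[0, 0, 0], 0, 0.5], [[0, 0, 0], 0, 0.5], [[0, 0, 0], 0, 0.5], [[0, 0, 0], 0, 0.5], [[0, 0, 0], 0, 0.5]]'

```text
time_s: 28.38
tcp_pos: [0.6104, -0.055, 0.0716]
eef_rot: [-180.0, -0.1, -33.5]
contact_force: [-0.3, -1.2, 6.2]
gripper_width: 0.0104
gripper_force: 25.0
```

jog_arm --moves '[[[0, 0, 0], 6, 0.5], [[0, 0, 0], 10, 0.5], [[0, 0, 0], 10, 0.5], [[0, 0, 0], 10, 0.5], [[0, 0, 0], 8, 0.5], [[0, 0, 0], 5, 0.5], [[0, 0, 0], 0, 0.5], [[0, 0, 0], 0, 0.5]]'

```text
time_s: 29.38
tcp_pos: [0.6103, -0.0551, 0.0716]
eef_rot: [-179.9, -0.0, -82.5]
contact_force: [-1.6, -0.2, 6.4]
gripper_width: 0.0108
gripper_force: 25.0
```

jog_arm --moves '[[[0, 0, 0], 0, 4], [[0, 0, 0], 0, 4], [[0, 0, 0], 0, 4], [[0, 0, 0], 0, 4], [[0, 0, -3], 0, 4], [[0, 0, -5], 0, 4], [[0, 0, -5], 0, 4], [[0, 0, -5], 0, 4], [[0, 6, 0], 0, 4], [[0, 6, 0], 0, 4], [[0, 0, 0], 0, 4], [[0, 0, 0], 0, 4]]'

```text
time_s: 30.88
tcp_pos: [0.4913, -0.0705, 0.2513]
eef_rot: [-179.9, 0.0, -82.5]
contact_force: [1.5, 0.0, -0.2]
gripper_width: 0.0396
gripper_force: 0.0
```

```bash
python3 -c "
from look import *
p=capture('top'); wing(p); a=p['pixels'][105:280,160:335]; cv2.imwrite('pics/end.png',cv2.resize(a,(600,600),interpolation=cv2.INTER_CUBIC)); s=get_state(); print(s['tcp_pos'],s['time_s'])"
```

```text
[ 0.49185589 -0.07027841  0.25055417] 30.975
```

View pics/end.png

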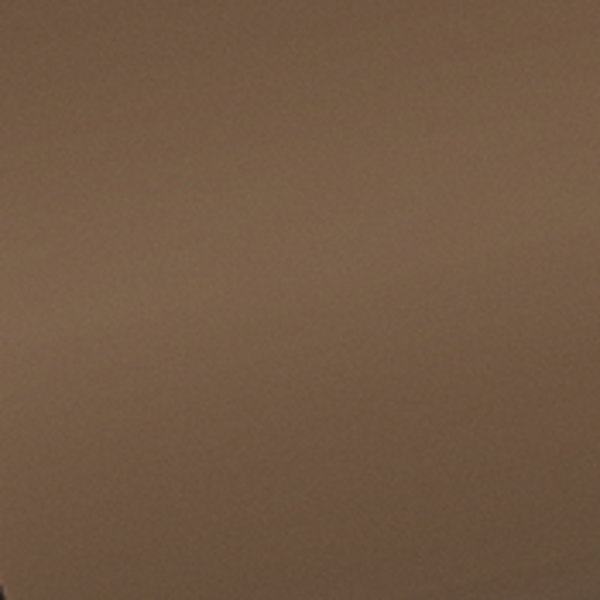

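The arm hides the press in this view, so I'll swing it aside for a final check.

jog_arm --moves '[[[4, 0, 0], 0, 4], [[5, 0, 0], 0, 4], [[5, 0, 0], 0, 4], [[5, 0, 0], 0, 4], [[5, 0, 0], 0, 4], [[5, 0, 0], 0, 4], [[5, 0, 0], 0, 4], [[5, 0, 0], 0, 4], [[5, 0, 0], 0, 4], [[0, 0, 0], 0, 4], [[0, 0, 0], 0, 4]]'

```text
time_s: 32.35
tcp_pos: [0.5483, -0.5071, 0.2486]
eef_rot: [179.9, 0.1, -82.6]
contact_force: [-0.9, 0.9, -0.3]
gripper_width: 0.0401
gripper_force: 0.0
```

```bash
python3 -c "
from look import *
p=capture('top'); wing(p); a=p['pixels'][105:280,160:335]; cv2.imwrite('pics/end2.png',cv2.resize(a,(600,600),interpolation=cv2.INTER_CUBIC))"
```

```text
knob 4 conf 0.81 n 266 theta~ 1.65 mid [ 0.607 -0.048]
knob 2 conf 0.72 n 256 theta~ 1.72 mid [0.496 0.122]
knob 1 conf 0.57 n 211 theta~ 1.7 mid [0.635 0.088]
knob 3 conf 0.46 n 212 theta~ 1.7 mid [ 0.464 -0.022]
```

View pics/end2.png

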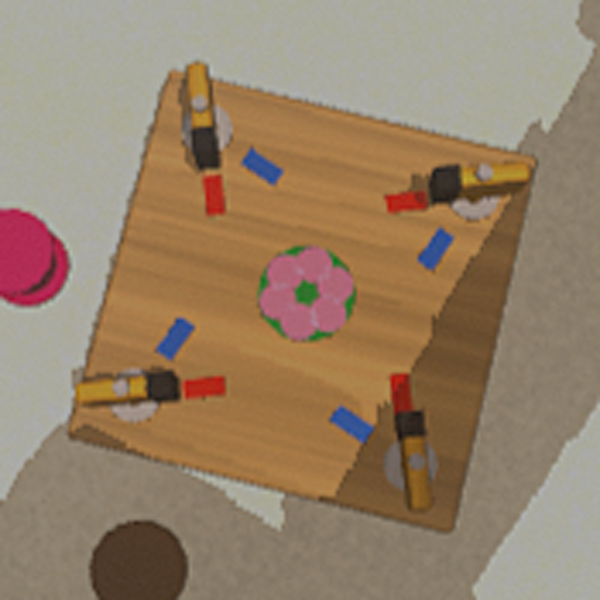

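All four black tips point at their red strips, and the arm is clear of the press.

```bash
python3 -c "
from plant import *
print(close_job())"
```

```text
the job is handed in; nothing more can be done
None
```

The job is handed in at about 32 s: knobs 4 and 2 were turned to blue first, then all four to red in the order 1, 3, 2, 4, and the last top picture shows every tip at its red mark (1.65 to 1.72 rad) with the arm clear; no verdict was returned.

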